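# Close the stone tin with its inner lid and hold the cover

## Robot

A 6-joint arm with a two-finger parallel gripper is mounted at the origin on the work surface. World frame = base frame: x ahead of the robot, y to its left, z up, the work surface at z = 0. Lengths are in m, angles in degrees, forces in N, time in s.
With the tool pointing down it reaches from about 0.3 to 0.75 m from the base axis. Payload 8.5 kg.
Tool frame: the origin (TCP) lies at the very end of the fingers, on their centre line; the grasp point (between the pads) lies 19 mm behind it; z points along the fingers, y is the direction in which the jaws open and shut (so a half turn about z gives the same grasp; the last joint's range is limited). The gripper opens to 85 mm and grips with 20 to 120 N. Pads are 22 mm wide; open, the fingers measure 114 mm over their backs; the gripper's body (76 mm by 85 mm) begins 54 mm behind the grasp point. The pads swing forward as they close: fully open they stand 13 mm farther back than shut.
Start: joints at [-76.965, 21.807, 74.336, -0, 83.858, -12.336], TCP at [0.236, -0.497, 0.231] pointing down, gripper open.
Joint ranges: [-178.18, 178.18], [-50.72, 133.34], [12.68, 142.11], [-81.47, 261.47], [9.98, 163.14], [-165.26, 165.26]. Speed limits (degrees/s): [136.94, 136.94, 180, 180, 180, 180].

## Interface

Orientations are given as a 3x3 rotation matrix whose columns are the frame's x, y, z axes.
In Python, from plant import env gives the robot as it stands. The module is installed in compiled form; this text tells all that it offers.
- The arm moves only by the shell command python3 -m inch 'ROWS' [OPENING] [FORCE]. ROWS is JSON, a list that holds one entry, the list of rows, each a list of 6 numbers: the shift along the tool's x, y, z in cm, then the turn, a rotation vector about the tool's x, y, z in rad. In form: [[[x, y, z, rx, ry, rz], ...]]. A call has 1 to 10 rows; each row is the pose to reach, as a shift and turn from the pose commanded when the call began, along the tool's axes at that moment; what a row does not reach only later rows make up. A row lasts 1/12 s, in which the tool goes at most 41.7 mm and 7.16 degrees, less where a joint would pass 70% of its speed; a pose out of reach is approached as far as the arm can. A call with a gripper value outside its range is refused whole. OPENING is the finger opening in cm, from 0 to 8.54, set as the call begins (- or left out, the last holds). The fingers move at their own pace and stop on an object; FORCE is the grip in N (left out, the last holds). Time passes only in rows, so rows that repeat a pose let the fingers close. It gives the time, the measured TCP pose, the force and the opening at its end, in the units of the state.
- env.get_state(): the state, without advancing time (a new reading comes with each control period).
- env.snapshot(name): name is "scene" or "top" or "wrist"; returns a dict with "frame" (480x640x3 uint8, red, green, blue), "range_z" (480x640 float32, m along the optical axis (not along the pixel's ray), 0 where there is no reading), "vertical_fov" (degrees; the focal length in pixels is half the picture's height over the tangent of half this angle, whatever the lens; pixels are square), "cx", "cy" (the principal point, pixels), "world_from_camera" (4x4, takes a point from camera to world coordinates). Camera axes: x right, y down, z forward; pixel columns grow to the right and rows downward; lengths in m; the calibration is good to about 2 mm. The wrist camera is an equidistant fisheye: a pixel r from the principal point sees the ray r / f radians off the axis. A picture is of the moment at which its call begins.
- env.sign_off(): hands the job in, once; it reports no verdict.
The state is a dict: "time": time; "qpos": joint angles; "joint_vel": joint speeds; "joint_torque": joint torques, N m; "ee_pos": TCP position; "tool_rot": TCP orientation; "force": force on the tool from outside, world axes, zero at the start; "ft_torque": the same for the moment, N m; "width": opening from 0.0 (shut) to 1.0 (fully open).
Only numpy, scipy, OpenCV 4.12 (cv2) and the standard library are available. Lean on these libraries where they do the work, as an engineer would, in place of code of your own. Each camera call takes 0.05 s, during which the arm holds its last target.

## Task

Only the tin that holds the large cut white stone (not the one with the thread spool) is to be closed. Pick up the two nested lids together by the inner lid's knob, lower them gently onto that tin and let go; then grip the outer lid by its collar and lift it off alone, straight up, leaving the inner lid seated on the tin. Finish holding the outer lid level in the gripper, above that tin and wholly clear of the top of the inner lid's knob, and leave everything else where it is.

Things in the scene. Friction and masses are not known exactly. Their poses are not given: they have to be found in the camera images.
- inner_knob (a point): grip point on the axis of the inner lid's upright knob, 12 mm below its top; z up. The knob has a wooden grip 16 mm wide, 34 mm long (22 mm below this point to 12 mm above) on a thin stem. Below this point: flange top 48 mm, flange underside 52 mm, plug underside 62 mm. With the lid seated on a tin this point is 107 mm above the tin's underside
- outer_collar (a point): point on the axis of the outer lid's collar (an upright ring on its plate, 46 mm wide outside, 38 mm inside, 20 mm tall), half-way up; z up. Collar top 10 mm above it; below it: plate top 10 mm, plate underside 14 mm, skirt edge 23 mm. Nested, it lies 34 mm below inner_knob and the knob rises 36 mm out of the collar
- inner_lid: loose bare-metal inner lid, 0.07-0.13 kg: flange 80 mm wide, 4 mm thick (rests on a tin's rim), under it a plug 60 mm wide, 10 mm deep (drops into the tin), knob in the middle. Origin: centre of the plug's underside, z up. At the start it stands on the table on its plug with the outer lid over it; lifting it carries the outer lid along
- outer_lid: loose bare-metal outer lid, 0.084-0.156 kg: plate 90 mm wide, 4 mm thick with a 36 mm hole, a skirt to 9 mm below the plate's underside, the collar on top. Origin: centre of the plate's underside, z up. It lies on the inner lid's flange with 2.5 mm of play all round, the inner knob sticking up through it; lifting it does not lift the inner lid
- tin_a: open round bare-metal tin, loose, 0.35 kg; 74 mm outside diameter, 66 mm inside, 55 mm tall, floor 4 mm thick. Origin at the centre of its underside, z up. The two tins are alike; look which one the white stone lies in
- tin_b: open round bare-metal tin, loose, 0.35 kg; 74 mm outside diameter, 66 mm inside, 55 mm tall, floor 4 mm thick. Origin at the centre of its underside, z up. The two tins are alike; look which one the white stone lies in
- stone_mid (a point): centre of the large cut white stone, eight-sided, 46 mm wide, 22 mm tall, standing loose in one of the tins
- spool_mid (a point): centre of the upright wooden thread spool, 28 mm wide, 36 mm tall, standing loose in the other tin
- thimble: bystander: brass thimble, 20 mm wide, 23 mm tall, origin under its base
- wax: bystander: small round cork-coloured cake of thread wax, 38 mm wide, 14 mm tall, origin under its base
- bead_dish: bystander: shallow white dish of beads, 90 mm wide, 16 mm tall, origin under its base
- cushion: bystander: round pincushion with pins, 72 mm wide, about 57 mm tall over the pins, origin under its base
- scissors: bystander: small steel scissors, 115 mm long, lying on the hemmed board, origin at the pivot
- awl: bystander: short hook with a dark wooden handle, 120 mm long, lying flat, origin where handle and needle meet
- reel: bystander: standing wooden reel of thread, 40 mm wide, 50 mm tall, origin under its base
Mind the look-alikes: they are no part of the job. What is shaped like the outer_lid but orange, pink or yellow is not meant.

How it is judged:
By the outcome, as a careful person would: the job done as asked, in the order asked, and still so for the second after the job is handed in, while the arm keeps its last pose, push and grip.
It also fails if it takes over 58 s, if anything falls off the work surface, if the arm or the gripper's body presses on something with over 40 N, if the wrist force passes 120 N, or if a joint passes its speed limit or range.

## Working session

There is one attempt and no reset: what is moved stays moved. The work goes in short steps, Python scripts to look and compute and a shell command to move; the robot and the scene stay as the last step left them, time stands still between calls to the robot, and variables do not carry over. Pictures are saved under pics/ and viewed, and the job is handed in when it is done.

```bash
mkdir -p pics; cat > h.py <<'E'
import numpy as np, cv2
from plant import env
def snap(name,fn=None):
    s=env.snapshot(name)
    if fn: cv2.imwrite('pics/'+fn,cv2.cvtColor(s['frame'],cv2.COLOR_RGB2BGR))
    return s
def cloud(s):
    z=s['range_z'];h,w=z.shape;f=h/2/np.tan(np.radians(s['vertical_fov'])/2)
    v,u=np.mgrid[:h,:w]
    P=np.stack([(u-s['cx'])/f*z,(v-s['cy'])/f*z,z,np.ones_like(z)],-1)
    W=P@np.array(s['world_from_camera']).T
    W=W[...,:3];W[z==0]=np.nan
    return W
E
python3 - <<'E'
from h import *
for n in('scene','top','wrist'):
    s=snap(n,n+'0.png');np.savez('pics/'+n+'0.npz',**s);print(n,s['vertical_fov'],s['cx'],s['cy'],np.round(s['world_from_camera'],3).tolist())
st=env.get_state();print(st)
E
```

```text
scene 42.377054336377746 326.13848527719125 242.72470511502306 [[-0.698, 0.578, -0.423, 1.164], [0.716, 0.572, -0.4, 0.489], [0.011, -0.582, -0.813, 1.168], [0.0, 0.0, 0.0, 1.0]]
top 48.91365908444367 317.40983749461384 243.55841475061513 [[0.022, -0.994, 0.11, 0.483], [-1.0, -0.022, 0.003, -0.059], [-0.001, -0.11, -0.994, 1.094], [0.0, 0.0, 0.0, 1.0]]
wrist 65.70646984690485 327.53861235277395 245.13919402184376 [[0.428, -0.854, -0.295, 0.311], [-0.904, -0.406, -0.138, -0.461], [-0.002, 0.325, -0.946, 0.373], [0.0, 0.0, 0.0, 1.0]]
{'time': 0.15, 'qpos': array([-7.69636513e+01,  2.18336019e+01,  7.43709864e+01, -6.07227942e-05,
        8.38579890e+01, -1.23357741e+01]), 'joint_vel': array([-0.01692859, -0.20094264, -0.10458241, -0.00767912, -0.05322427,
       -0.04490452]), 'joint_torque': array([ 9.73112765e-04, -4.48627532e+01, -2.31345856e+01, -2.12966875e-04,
        3.73053714e-03,  1.27641368e-05]), 'ee_pos': array([ 0.23562143, -0.4967393 ,  0.23086207]), 'tool_rot': array([[ 9.03543864e-01,  4.28495537e-01, -2.47388621e-04],
       [ 4.28495546e-01, -9.03543267e-01,  1.06379343e-03],
       [ 2.32304414e-04, -1.06718895e-03, -9.99999404e-01]]), 'force': array([-0.99144176, -0.00960372, -0.47276647]), 'ft_torque': array([ 0.0118818 , -0.01286499, -0.01320907]), 'width': 0.9985152893763665}
```

View pics/top0.png

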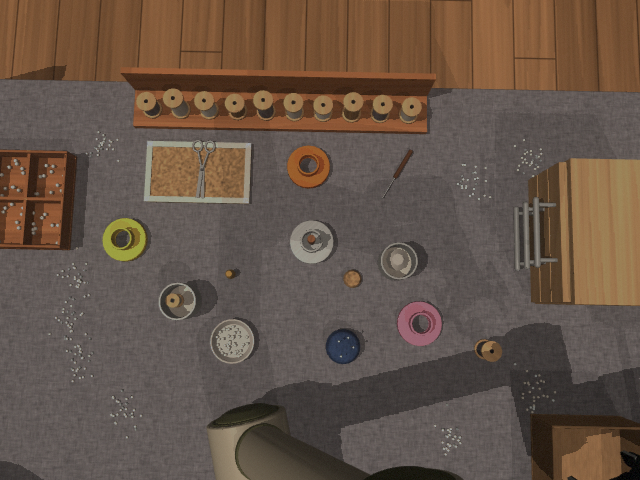

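View pics/scene0.png

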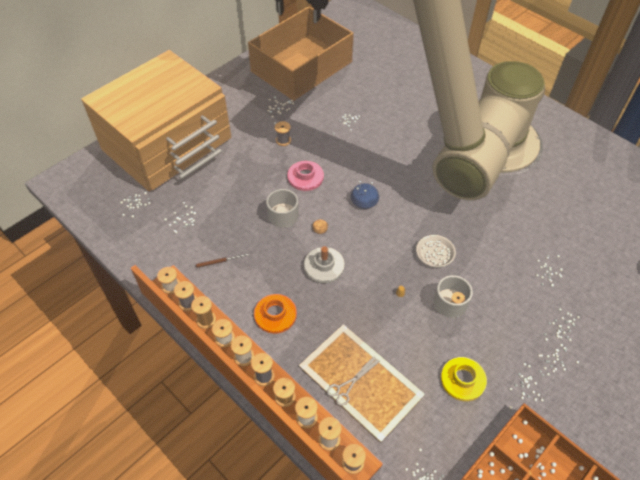

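The top view shows these candidates for the nested lids: bare metal with a wooden knob at (312,242), orange at (308,167), pink (420,324) and yellow (124,240). I choose the bare-metal pair. The tins are at (399,261), which seems to hold the white stone, and (178,301), which seems to hold the spool. I'll check both in close crops.

```bash
python3 - <<'E'
from h import *
a=cv2.imread('pics/top0.png');b=cv2.imread('pics/scene0.png')
c=lambda im,u,v:cv2.resize(im[v-32:v+32,u-42:u+42],(390,297),interpolation=cv2.INTER_CUBIC)
cv2.imwrite('pics/crop0.png',np.vstack([np.hstack([c(a,399,255),c(a,312,242)]),np.hstack([c(a,178,301),c(b,324,262)])]))
s=dict(np.load('pics/top0.npz'));W=cloud(s)
for n,(u,v,r) in dict(lid=(312,242,26),tina=(399,261,24),tinb=(178,301,24)).items():
    p=W[v-r:v+r,u-r:u+r].reshape(-1,3);p=p[~np.isnan(p[:,0])]
    print(n,np.histogram(p[:,2],bins=np.arange(-.006,.1,.004)))
E
```

```text
lid (array([181, 820, 198,   7,  98, 635, 501,  41,   8,  10,  67,  60,   3,
         1,   3,   3,   1,   1,   1,  31,  18,   1,   0,   0,   0,   0]), array([-0.006, -0.002,  0.002,  0.006,  0.01 ,  0.014,  0.018,  0.022,
        0.026,  0.03 ,  0.034,  0.038,  0.042,  0.046,  0.05 ,  0.054,
        0.058,  0.062,  0.066,  0.07 ,  0.074,  0.078,  0.082,  0.086,
        0.09 ,  0.094,  0.098]))
tina (array([172, 788, 426,  81,  44,  94, 112, 134,  77,  22,  24,  29,  23,
        25,  91, 138,  11,   0,   0,   0,   0,   0,   0,   0,   0,   0]), array([-0.006, -0.002,  0.002,  0.006,  0.01 ,  0.014,  0.018,  0.022,
        0.026,  0.03 ,  0.034,  0.038,  0.042,  0.046,  0.05 ,  0.054,
        0.058,  0.062,  0.066,  0.07 ,  0.074,  0.078,  0.082,  0.086,
        0.09 ,  0.094,  0.098]))
tinb (array([174, 707, 499, 134,  33,  42,  32,  39,  35,  36,  57, 148,  69,
        34,  98, 153,   7,   0,   0,   0,   0,   0,   0,   0,   0,   0]), array([-0.006, -0.002,  0.002,  0.006,  0.01 ,  0.014,  0.018,  0.022,
        0.026,  0.03 ,  0.034,  0.038,  0.042,  0.046,  0.05 ,  0.054,
        0.058,  0.062,  0.066,  0.07 ,  0.074,  0.078,  0.082,  0.086,
        0.09 ,  0.094,  0.098]))
```

View pics/crop0.png

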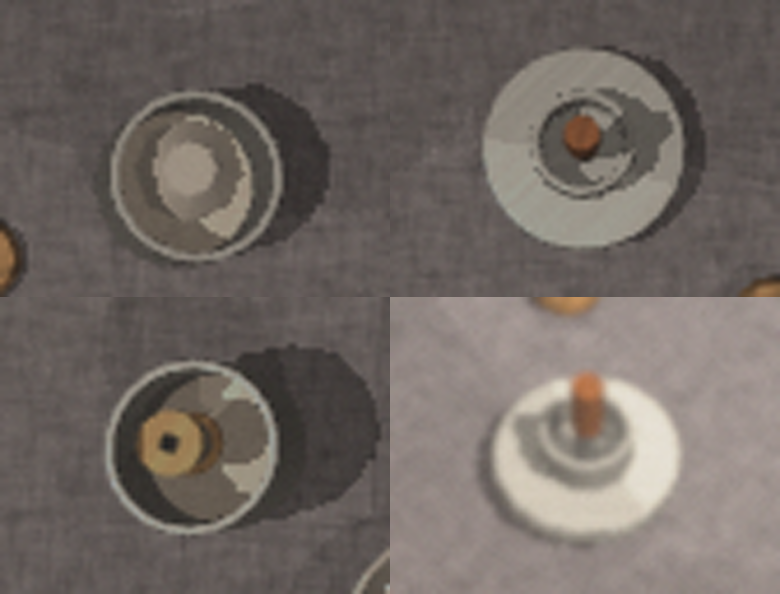

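The crops confirm it: the faceted white stone is in the tin at top (399,257), the spool is in the other one (178,301), and the bare-metal pair with the knob is at (312,242). Next I locate the axes.

```bash
cat >> h.py <<'E'
def fitc(p,r=None):
    from scipy.optimize import least_squares
    c0=np.r_[(p[:,:2].min(0)+p[:,:2].max(0))/2,r or .037]
    f=(lambda c:np.hypot(*(p[:,:2]-c[:2]).T)-(r or c[2]))
    s=least_squares(f,c0,loss='soft_l1',f_scale=.001)
    return s.x,np.abs(s.fun).mean()
def sel(W,x,y,R,z0,z1):
    p=W.reshape(-1,3);p=p[~np.isnan(p[:,0])]
    return p[(np.hypot(p[:,0]-x,p[:,1]-y)<R)&(p[:,2]>z0)&(p[:,2]<z1)]
E
python3 - <<'E'
from h import *
for n in('top','scene'):
    W=cloud(dict(np.load(f'pics/{n}0.npz')))
    if n=='top':
        L=W[242,325,:2];T=W[261,399,:2];B=W[301,178,:2];print(L,T,B)
        L=W[242-20:242+20,312-20:312+20].reshape(-1,3);L=np.nanmedian(L[L[:,2]>.014],0)[:2]
    k=sel(W,*L,.03,.069,.085);print(n,'knob',len(k),k.mean(0),np.ptp(k,axis=0))
    c=sel(W,*L,.035,.034,.044);print(' collar',fitc(c,.021),len(c),c[:,2].mean())
    d=sel(W,*L,.06,.016,.022);print(' plate mid',(d.min(0)+d.max(0))/2,np.ptp(d,axis=0))
    for t in(T,B):
        c=sel(W,*t,.06,.051,.060);print(' tin',fitc(c),len(c),np.median(c[:,2]))
W=cloud(dict(np.load('pics/top0.npz')))
p=W[60:450,60:530].reshape(-1,3)
E
```

```text
[ 0.60578936 -0.07134931] [ 0.56950429 -0.22251315] [0.47880867 0.21893403]
top knob 50 [ 0.60595163 -0.04326753  0.073588  ] [0.01422967 0.01374658 0.00801973]
 collar (array([ 0.60605166, -0.04327115,  0.021     ]), np.float64(0.001032434066968224)) 129 0.03787609403136548
 plate mid [ 0.60628559 -0.04348113  0.01897134] [0.08904825 0.08862253 0.00594128]
 tin (array([ 0.56803315, -0.21719184,  0.03466853]), np.float64(0.0010542202890447792)) 228 0.05478209327343164
 tin (array([0.47918282, 0.21615581, 0.03467315]), np.float64(0.0010713503821412785)) 247 0.05488367510940417
scene knob 39 [ 0.60844849 -0.04099191  0.07342996] [0.01442951 0.01512396 0.00825053]
 collar (array([ 0.60751776, -0.04123129,  0.021     ]), np.float64(0.0027287481171149454)) 96 0.037610717708788675
 plate mid [ 0.60802856 -0.04081142  0.01900247] [0.08741564 0.08886587 0.00597649]
 tin (array([ 0.56977672, -0.21472069,  0.03472187]), np.float64(0.001295996091967763)) 147 0.05437325543245253
 tin (array([0.48090972, 0.218199  , 0.0348141 ]), np.float64(0.0014200611700680653)) 196 0.053726904857736346
```

Lid to tin is (-38.2, -173.7) mm, and both cameras agree on it to 0.2 mm. Their absolute positions differ by about 2 mm. Knob top at 73.6 mm (expected 74) and rim at 54.8 mm (expected 55) match the sizes. Now I move over the lids.

```bash
cat >> h.py <<'E'
def shift(t):
    s=env.get_state();R=np.array(s['tool_rot']);return np.round(R.T@(np.array(t)-s['ee_pos'])*100,2)
E
python3 - <<'E'
from h import *
print(shift([.607,-.042,.18]))
E
```

```text
[ 53.04 -25.17   5.13]
```

```bash
python3 -m inch '[[[2,-1,0,0,0,0],[5,-2.4,0,0,0,0],[8,-3.8,0,0,0,0],[11,-5.2,0,0,0,0],[14,-6.6,0,0,0,0],[17,-8.1,0,0,0,0],[20,-9.5,0,0,0,0],[23,-10.9,0,0,0,0],[26,-12.3,0,0,0,0],[29,-13.8,0,0,0,0]]]' 6 40
python3 -m inch '[[[3,-1.4,0,0,0,0],[6,-2.8,0.5,0,0,0],[9,-4.2,1,0,0,0],[12,-5.7,1.5,0,0,0],[15,-7.1,2,0,0,0],[18,-8.5,3,0,0,0],[21,-9.9,4,0,0,0],[23,-10.9,4.5,0,0,0],[24,-11.4,5,0,0,0],[24,-11.4,5,0,0,0]]]'
python3 - <<'E'
from h import *
s=snap('wrist','w1.png');np.savez('pics/w1.npz',**s)
st=env.get_state();print(st['ee_pos'],st['tool_rot'],st['qpos'],shift([.607,-.042,.18]))
E
```

```text
time: 0.98
ee_pos: [0.4393, -0.2466, 0.2312]
tool_rot: [[0.904, 0.428, -0.0], [0.428, -0.904, 0.0], [-0.0, -0.0, -1.0]]
force: [1.2, 0.6, 0.5]
width: 0.702
time: 1.82
ee_pos: [0.6068, -0.0406, 0.1798]
tool_rot: [[0.903, 0.431, -0.002], [0.431, -0.903, 0.001], [-0.002, -0.002, -1.0]]
force: [-0.1, -0.0, -0.1]
width: 0.702
[ 0.60632455 -0.04194149  0.18059872] [[ 9.03043207e-01  4.29547017e-01 -1.52547917e-03]
 [ 4.29547663e-01 -9.03044181e-01  1.07944732e-04]
 [-1.33120775e-03 -7.52744768e-04 -9.99998831e-01]] [-1.50968876e+01  2.98111950e+01  6.94348294e+01 -1.70100249e-02
  8.08399739e+01  4.94669803e+01] [0.06 0.03 0.06]
```

View pics/w1.png

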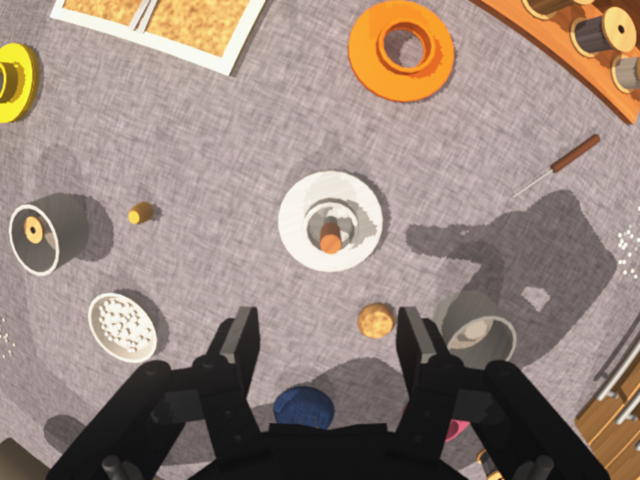

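The wrist view shows the metal pair at (330,220) with its knob top at (331,243), centred between the fingers. The stone tin is at lower right (478,330). I'll measure all of them with the fisheye model.

```bash
cat >> h.py <<'E'
def fcloud(s):
    z=s['range_z'];h,w=z.shape;f=h/2/np.tan(np.radians(s['vertical_fov'])/2)
    v,u=np.mgrid[:h,:w];du=u-s['cx'];dv=v-s['cy'];r=np.hypot(du,dv)+1e-9;t=np.tan(r/f)/r
    P=np.stack([du*t*z,dv*t*z,z,np.ones_like(z)],-1)
    W=(P@np.array(s['world_from_camera']).T)[...,:3];W[(z==0)|(r/f>1.4)]=np.nan
    return W
E
python3 - <<'E'
from h import *
s=dict(np.load('pics/w1.npz'));W=fcloud(s)
L=(.607,-.042)
k=sel(W,*L,.03,.071,.085);print('knob',len(k),(k.min(0)+k.max(0))/2,k.mean(0),np.ptp(k,axis=0))
c=sel(W,*L,.03,.036,.041);print('collar',fitc(c,.021),len(c))
d=sel(W,*L,.06,.016,.022);print('plate',(d.min(0)+d.max(0))/2,np.ptp(d,axis=0))
c=sel(W,.569,-.216,.06,.0525,.058);print('tin',fitc(c),len(c),np.median(c[:,2]))
# fingers
p=W[300:380].reshape(-1,3);R=env.get_state()
T=(p-R['ee_pos'])@R['tool_rot'];m=(abs(T[:,2])<.06)&(abs(T[:,0])<.03)&(abs(T[:,1])<.07);T=T[m]
for sg in(-1,1):
    q=T[T[:,1]*sg>0];print('finger',len(q),q.min(0),q.max(0))
E
```

```text
knob 370 [ 0.60677683 -0.04220166  0.0734715 ] [ 0.6070705  -0.04193451  0.07360827] [0.01599138 0.01533261 0.00480884]
collar (array([ 0.60661042, -0.04211114,  0.021     ]), np.float64(0.0010587077429037048)) 751
plate [ 0.60630203 -0.04193302  0.01900851] [0.08978218 0.08932914 0.00597388]
tin (array([ 0.56868822, -0.21555662,  0.03458719]), np.float64(0.0010163602752323137)) 503 0.054531878743095175
finger 4298 [-0.01011336 -0.06420101 -0.0599789 ] [ 0.01570474 -0.0293793  -0.00350493]
finger 4310 [-0.01022873  0.02665965 -0.0599842 ] [ 0.015844    0.06142748 -0.00317627]
```

The wrist camera gives the lids at (.6067,-.0421) and the tin at (.5687,-.2156). The fingers appear 1.3 mm off in tool y, so I add that and descend to TCP z = 44 mm.

```bash
python3 -m inch '[[[0.05,0.1,1.5,0,0,0],[0.05,0.15,3.5,0,0,0],[0.05,0.15,6,0,0,0],[0.05,0.15,8.5,0,0,0],[0.05,0.15,10.5,0,0,0],[0.05,0.15,12,0,0,0],[0.05,0.15,13,0,0,0],[0.05,0.15,13.5,0,0,0],[0.05,0.15,13.7,0,0,0],[0.05,0.15,13.7,0,0,0]]]'
python3 - <<'E'
from h import *
s=snap('wrist','w2.png');print(env.get_state()['ee_pos'])
E
```

```text
time: 2.7
ee_pos: [0.6078, -0.0439, 0.0449]
tool_rot: [[0.904, 0.428, 0.001], [0.428, -0.904, -0.0], [0.001, 0.001, -1.0]]
force: [-0.2, 0.0, 1.1]
width: 0.699
[ 0.60796332 -0.04375612  0.04521326]
```

View pics/w2.png

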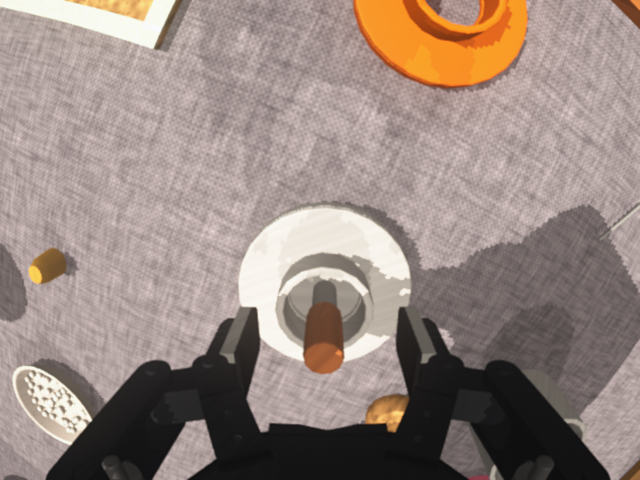

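The knob at (324,340) sits between the finger tips (258 and 397), off centre by under 1 mm. Now I close.

```bash
python3 -m inch '[[[0,0,0.1,0,0,0],[0,0,0.1,0,0,0],[0,0,0.1,0,0,0],[0,0,0.1,0,0,0],[0,0,0.1,0,0,0],[0,0,0.1,0,0,0],[0,0,0.1,0,0,0],[0,0,0.1,0,0,0],[0,0,0.1,0,0,0],[0,0,0.1,0,0,0]]]' 1.0 45
python3 -m inch '[[[0,0,0,0,0,0],[0,0,0,0,0,0],[0,0,-0.3,0,0,0],[0,0,-0.8,0,0,0],[0,0,-1.5,0,0,0],[0,0,-2.5,0,0,0],[0,0,-3.5,0,0,0],[0,0,-4.5,0,0,0],[0,0,-5,0,0,0],[0,0,-5,0,0,0]]]'
python3 - <<'E'
from h import *
s=snap('wrist','w3.png');np.savez('pics/w3.npz',**s);st=env.get_state();print(st['ee_pos'],st['force'],st['width'])
W=fcloud(s)
z0=st['ee_pos'][2]
x,y=st['ee_pos'][:2]
d=sel(W,x,y,.08,z0-.026,z0-.021);print('plate expect',z0+.019-.044,(d.min(0)+d.max(0))/2,np.ptp(d,axis=0),len(d))
q=np.linalg.lstsq(np.c_[d[:,:2],np.ones(len(d))],d[:,2],rcond=None)[0];print('tilt deg',np.degrees(q[:2]))
E
```

```text
time: 3.58
ee_pos: [0.6077, -0.0432, 0.0436]
tool_rot: [[0.904, 0.428, 0.0], [0.428, -0.904, 0.0], [0.0, 0.0, -1.0]]
force: [-0.7, 1.6, 3.5]
width: 0.171
time: 4.42
ee_pos: [0.6083, -0.0435, 0.0951]
tool_rot: [[0.904, 0.429, 0.003], [0.429, -0.904, -0.001], [0.002, 0.002, -1.0]]
force: [-0.1, -0.1, -1.9]
width: 0.173
[ 0.60788039 -0.04333755  0.09409117] [ 0.11358001  0.43794605 -2.28320854] 0.17228089365379215
plate expect 0.0690911684754395 [ 0.609247   -0.04303448  0.07058682] [0.08635233 0.08902802 0.0049906 ] 11833
tilt deg [-0.09472754  0.21853729]
```

View pics/w3.png

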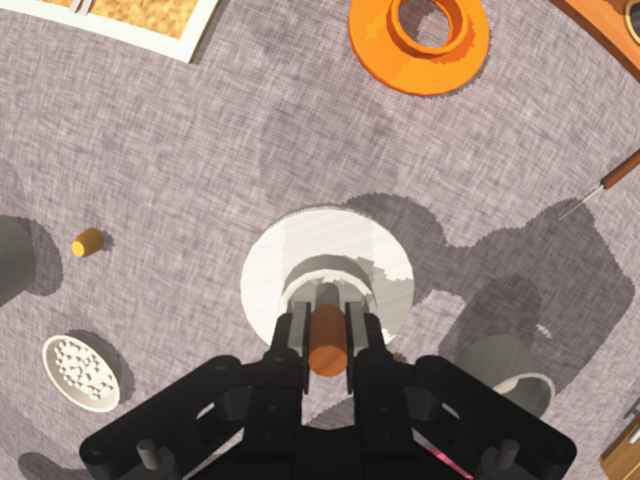

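The lids are held and level, about 2.3 N. The knob was dragged by about 0.3 mm or less. I lift, then carry them by (-38.1,-173.7) mm.

```bash
python3 -m inch '[[[0,0,-1,0,0,0],[0,0,-2.5,0,0,0],[0,0,-4,0,0,0],[-0.5,0.6,-5,0,0,0],[-1.3,1.7,-5.5,0,0,0],[-2.3,3,-5.5,0,0,0],[-3.4,4.4,-5.5,0,0,0],[-4.6,6,-5.5,0,0,0],[-5.8,7.5,-5.5,0,0,0],[-7,9.1,-5.5,0,0,0]]]'
python3 -m inch '[[[-1,1.3,0,0,0,0],[-2,2.5,0,0,0,0],[-2.8,3.6,0,0,0,0],[-3.4,4.4,0,0,0,0],[-3.7,4.8,0,0,0,0],[-3.88,4.97,0,0,0,0],[-3.88,4.97,0,0,0,0],[-3.88,4.97,0,0,0,0],[-3.88,4.97,0,0,0,0],[-3.88,4.97,0,0,0,0]]]'
python3 - <<'E'
from h import *
s=snap('wrist','w4.png');np.savez('pics/w4.npz',**s);t=snap('scene','s4.png');np.savez('pics/s4.npz',**t);st=env.get_state();print(st['ee_pos'],st['force'],st['width'],shift([.5698,-.2170,.125]))
W=fcloud(s)
c=sel(W,.569,-.216,.045,.0525,.058);print('tin fixed r',fitc(c,.0346),len(c))
W=cloud(t);z0=st['ee_pos'][2]
d=sel(W,.569,-.216,.06,z0-.028,z0-.021);print('sc plate',(d.min(0)+d.max(0))/2,np.ptp(d,axis=0),len(d))
c=sel(W,.569,-.216,.05,.051,.059);print('sc tin',fitc(c,.0347),len(c))
E
```

```text
time: 5.3
ee_pos: [0.5824, -0.1575, 0.1479]
tool_rot: [[0.904, 0.428, -0.001], [0.428, -0.904, 0.0], [-0.001, -0.001, -1.0]]
force: [-0.3, 0.5, -1.9]
width: 0.169
time: 6.13
ee_pos: [0.5698, -0.2164, 0.1484]
tool_rot: [[0.903, 0.429, 0.0], [0.429, -0.903, 0.0], [0.0, 0.0, -1.0]]
force: [0.1, 1.0, -2.4]
width: 0.174
[ 0.56976279 -0.21659361  0.14837495] [-0.10250216 -0.68912372 -1.73353328] 0.1690047151102779 [-0.01  0.04  2.34]
tin fixed r (array([ 0.56928046, -0.21612464,  0.0346    ]), np.float64(0.000748956877076985)) 276
sc plate [ 0.57018334 -0.21474989  0.12387475] [0.09002308 0.09041224 0.00698903] 512
sc tin (array([ 0.57010436, -0.21485168,  0.0347    ]), np.float64(0.001439192465351546)) 97
```

View pics/w4.png

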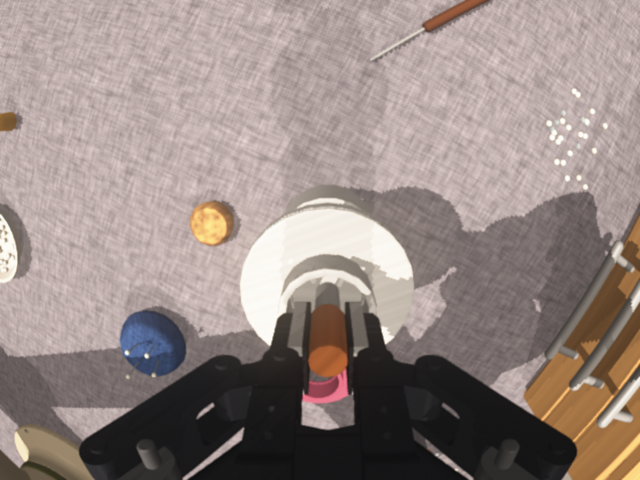

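View pics/s4.png

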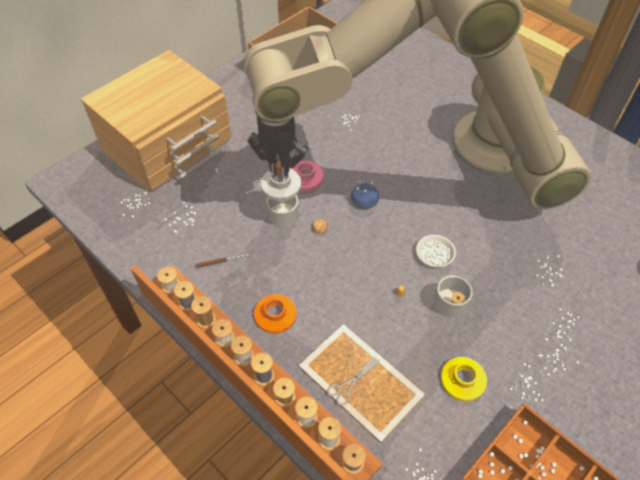

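In the wrist view, the tin's rim shows behind the plate at (328,195). The scene view has the plate and tin axes agreeing within 0.2 mm. I lower, slowing near the rim.

```bash
python3 -m inch '[[[0,0,0.6,0,0,0],[0,0.02,1.5,0,0,0],[0,0.02,2.5,0,0,0],[0,0.02,3.3,0,0,0],[0,0.02,3.9,0,0,0],[0,0.02,4.3,0,0,0],[0,0.02,4.5,0,0,0],[0,0.02,4.6,0,0,0],[0,0.02,4.7,0,0,0],[0,0.02,4.7,0,0,0]]]'
python3 -m inch '[[[0,0,0.1,0,0,0],[0,0,0.2,0,0,0],[0,0,0.3,0,0,0],[0,0,0.4,0,0,0],[0,0,0.5,0,0,0],[0,0,0.6,0,0,0],[0,0,0.7,0,0,0],[0,0,0.8,0,0,0],[0,0,0.8,0,0,0]]]'
python3 -m inch '[[[0,0,0.05,0,0,0],[0,0,0.1,0,0,0],[0,0,0.15,0,0,0],[0,0,0.2,0,0,0],[0,0,0.25,0,0,0],[0,0,0.3,0,0,0],[0,0,0.3,0,0,0]]]'
```

```text
time: 7.07
ee_pos: [0.5698, -0.2173, 0.1015]
tool_rot: [[0.904, 0.428, 0.0], [0.428, -0.904, -0.0], [0.0, 0.0, -1.0]]
force: [0.3, 0.2, -2.2]
width: 0.171
time: 7.82
ee_pos: [0.5696, -0.2172, 0.0931]
tool_rot: [[0.904, 0.428, -0.0], [0.428, -0.904, 0.0], [-0.0, -0.0, -1.0]]
force: [0.4, 0.1, -1.8]
width: 0.176
time: 8.4
ee_pos: [0.5697, -0.2172, 0.0902]
tool_rot: [[0.904, 0.428, -0.0], [0.428, -0.904, 0.0], [-0.0, -0.0, -1.0]]
force: [-0.2, 0.4, -2.3]
width: 0.17
```

```bash
python3 -m inch '[[[0,0,0.03,0,0,0],[0,0,0.06,0,0,0],[0,0,0.09,0,0,0],[0,0,0.12,0,0,0],[0,0,0.15,0,0,0],[0,0,0.15,0,0,0]]]'
python3 -c "
from h import *
print(env.get_state()['force'])"
```

```text
time: 8.9
ee_pos: [0.5697, -0.2172, 0.0887]
tool_rot: [[0.904, 0.428, -0.0], [0.428, -0.904, 0.0], [-0.0, -0.0, -1.0]]
force: [-0.4, -0.5, -1.2]
width: 0.177
[-0.36182785 -0.49014016 -1.17666724]
```

```bash
python3 -m inch '[[[0,0,0.02,0,0,0],[0,0,0.04,0,0,0],[0,0,0.06,0,0,0],[0,0,0.06,0,0,0]]]'
python3 -m inch '[[[0,0,0,0,0,0],[0,0,0,0,0,0]]]'
```

```text
time: 9.23
ee_pos: [0.5698, -0.2172, 0.0886]
tool_rot: [[0.904, 0.429, 0.0], [0.429, -0.904, -0.0], [0.0, 0.0, -1.0]]
force: [-1.0, 1.1, 1.8]
width: 0.173
time: 9.4
ee_pos: [0.5698, -0.2173, 0.0886]
tool_rot: [[0.904, 0.429, 0.0], [0.429, -0.904, -0.0], [0.0, 0.0, -1.0]]
force: [-1.6, 1.1, 3.4]
width: 0.17
```

Contact: the force rose from -2.3 to +3 N at the expected 88.6 mm, so the lid is seated. I release in small steps of the opening.

```bash
python3 -m inch '[[[0,0,0,0,0,0],[0,0,0,0,0,0],[0,0,0,0,0,0],[0,0,0,0,0,0]]]' 2.2
python3 -m inch '[[[0,0,0,0,0,0],[0,0,0,0,0,0],[0,0,0,0,0,0],[0,0,0,0,0,0],[0,0,0,0,0,0],[0,0,0,0,0,0],[0,0,0,0,0,0],[0,0,0,0,0,0]]]' 6.2
python3 - <<'E'
from h import *
s=snap('wrist','w5.png');np.savez('pics/w5.npz',**s);t=snap('scene','s5.png');np.savez('pics/s5.npz',**t);st=env.get_state();print(st['ee_pos'],st['force'],st['width'])
W=fcloud(s);x,y=.5698,-.2172
k=sel(W,x,y,.03,.116,.125);print('knob',len(k),(k.min(0)+k.max(0))/2,np.ptp(k,axis=0))
c=sel(W,x,y,.028,.080,.086);print('collar',fitc(c,.021),len(c))
d=sel(W,x,y,.06,.0605,.067);print('plate',(d.min(0)+d.max(0))/2,np.ptp(d,axis=0),np.median(d[:,2]))
q=np.linalg.lstsq(np.c_[d[:,:2],np.ones(len(d))],d[:,2],rcond=None)[0];print('tilt deg',np.degrees(q[:2]))
p=W[300:380].reshape(-1,3)
T=(p-st['ee_pos'])@st['tool_rot'];m=(T[:,2]>-.06)&(T[:,2]<.003)&(abs(T[:,0])<.03)&(abs(T[:,1])<.07)&(abs(T[:,1])>.024);T=T[m]
for sg in(-1,1):
    q=T[T[:,1]*sg>0];print('finger',len(q),q.min(0),q.max(0))
    q=T[(T[:,1]*sg>0)&(T[:,2]>-.012)];print('  tip',len(q),q.min(0),q.max(0))
W=cloud(t)
k=sel(W,x,y,.03,.114,.125);print('sc knob',len(k),k.mean(0))
d=sel(W,x,y,.06,.0605,.067);print('sc plate',(d.min(0)+d.max(0))/2,np.ptp(d,axis=0),np.median(d[:,2]))
E
```

```text
time: 9.73
ee_pos: [0.5697, -0.2173, 0.0881]
tool_rot: [[0.904, 0.428, -0.0], [0.428, -0.904, 0.0], [-0.0, -0.0, -1.0]]
force: [-0.8, -0.3, 0.6]
width: 0.258
time: 10.4
ee_pos: [0.5697, -0.2172, 0.0882]
tool_rot: [[0.904, 0.428, 0.0], [0.428, -0.904, -0.0], [0.0, 0.0, -1.0]]
force: [0.4, -0.2, -0.3]
width: 0.726
[ 0.56971908 -0.2172334   0.08822754] [0.02766028 0.07870667 0.67903882] 0.727440960145158
knob 1161 [ 0.5692935  -0.21684932  0.11826377] [0.01586161 0.01574365 0.00452367]
collar (array([ 0.56953738, -0.21663477,  0.021     ]), np.float64(0.0014352685710948112)) 2129
plate [ 0.56911496 -0.2165428   0.06374983] [0.08966289 0.08901677 0.0064797 ] 0.06282850120135555
tilt deg [-0.11147281 -0.02766802]
finger 4196 [-0.01102607 -0.06425648 -0.05999044] [ 0.01462834 -0.02919618 -0.00488976]
  tip 188 [-0.01102607 -0.03816507 -0.011978  ] [ 0.01190108 -0.03087155 -0.00488976]
finger 4205 [-0.01100232  0.02842142 -0.05999203] [ 0.01482587  0.06302797 -0.0050503 ]
  tip 198 [-0.01087483  0.03019962 -0.01198847] [ 0.01188246  0.04233159 -0.0050503 ]
sc knob 35 [ 0.57156655 -0.21693023  0.11820675]
sc plate [ 0.57144592 -0.21558522  0.06374006] [0.0884813  0.08928656 0.0064789 ] 0.0631133314577883
```

View pics/w5.png

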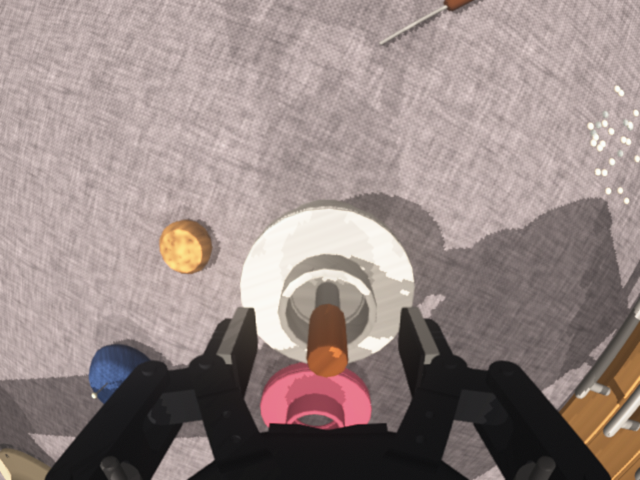

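The plate sits at 62.8 mm (expected 63) and level, and the fingers are centred on the collar. I descend 24 mm to the collar.

```bash
python3 -m inch '[[[0,0,0.4,0,0,0],[0,0,0.9,0,0,0],[0,0,1.3,0,0,0],[0,0,1.7,0,0,0],[0,0,2,0,0,0],[0,0,2.2,0,0,0],[0,0,2.3,0,0,0],[0,0,2.4,0,0,0],[0,0,2.4,0,0,0]]]'
python3 -m inch '[[[0,0,0,0,0,0],[0,0,0,0,0,0],[0,0,0,0,0,0],[0,0,0,0,0,0],[0,0,0,0,0,0]]]' 5.0
python3 -m inch '[[[0,0,0,0,0,0],[0,0,0,0,0,0],[0,0,0,0,0,0],[0,0,0,0,0,0],[0,0,0,0,0,0]]]' 4.0 35
python3 - <<'E'
from h import *
s=snap('wrist','w6.png');st=env.get_state();print(st['ee_pos'],st['force'],st['ft_torque'],st['width'])
E
```

```text
time: 11.25
ee_pos: [0.5697, -0.2172, 0.0642]
tool_rot: [[0.904, 0.428, -0.0], [0.428, -0.904, -0.0], [-0.0, -0.0, -1.0]]
force: [0.4, 0.5, -0.3]
width: 0.724
time: 11.67
ee_pos: [0.5697, -0.2172, 0.0643]
tool_rot: [[0.904, 0.429, 0.0], [0.429, -0.904, -0.0], [0.0, 0.0, -1.0]]
force: [1.4, 0.2, -0.6]
width: 0.585
time: 12.08
ee_pos: [0.5698, -0.2172, 0.0646]
tool_rot: [[0.904, 0.428, 0.0], [0.428, -0.904, -0.0], [0.0, 0.0, -1.0]]
force: [-2.2, 1.1, 5.6]
width: 0.527
[ 0.56978645 -0.21723315  0.06464032] [-1.87006721  1.35530845  6.16973677] [ 0.20952646  0.24889947 -0.04469052] 0.527750616453591
```

View pics/w6.png

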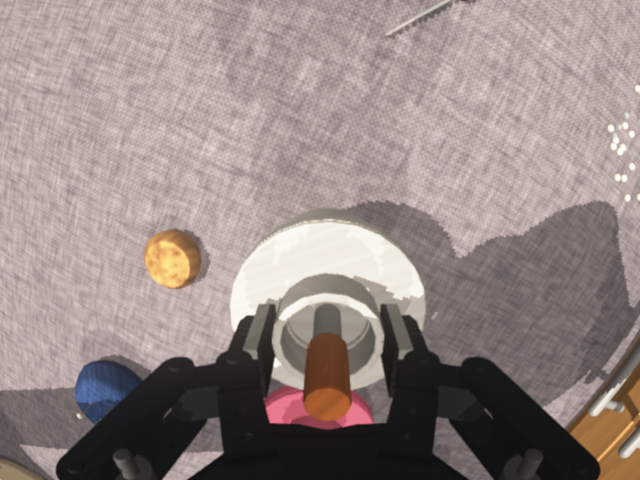

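The collar is gripped at an opening of about 45 mm, with the tips at the ring (270 and 385 px). I lift straight up, slowly at first.

```bash
python3 -m inch '[[[0,0,-0.05,0,0,0],[0,0,-0.1,0,0,0],[0,0,-0.2,0,0,0],[0,0,-0.3,0,0,0],[0,0,-0.45,0,0,0],[0,0,-0.6,0,0,0],[0,0,-0.8,0,0,0],[0,0,-1,0,0,0],[0,0,-1.2,0,0,0],[0,0,-1.2,0,0,0]]]'
python3 - <<'E'
from h import *
s=snap('wrist','w7.png');t=snap('scene','s7.png');st=env.get_state();print(st['ee_pos'],st['force'],st['width'])
a=cv2.imread('pics/s7.png')[150:240,230:340];cv2.imwrite('pics/s7c.png',cv2.resize(a,None,fx=6,fy=6,interpolation=2))
W=cloud(t);x,y=.5698,-.2172
h=sel(W,x,y,.06,.045,.13);print(np.histogram(h[:,2],np.arange(.045,.13,.004))[0])
E
```

```text
time: 12.97
ee_pos: [0.5699, -0.2174, 0.0768]
tool_rot: [[0.904, 0.428, 0.001], [0.428, -0.904, -0.0], [0.0, 0.001, -1.0]]
force: [0.6, -0.1, -1.5]
width: 0.525
[ 0.56973057 -0.21721999  0.07631558] [ 0.35879746  0.52783586 -0.52488331] 0.5297809806762338
[ 26   8   9  21  35  45 161 264  88  36  48  62  58  30  24  34  26  35
  39  19  42]
```

View pics/w7.png

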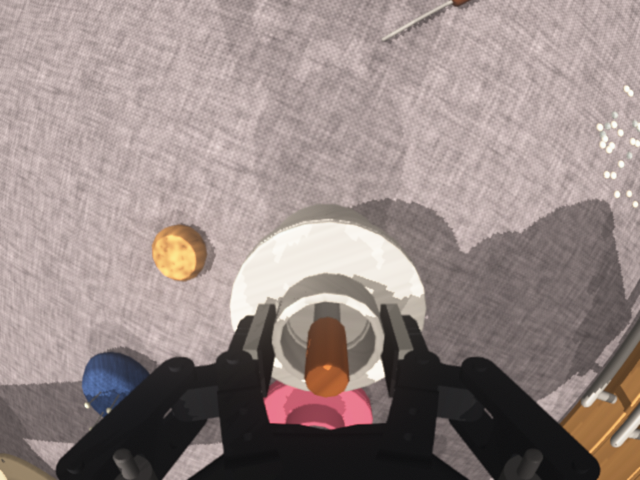

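View pics/s7c.png

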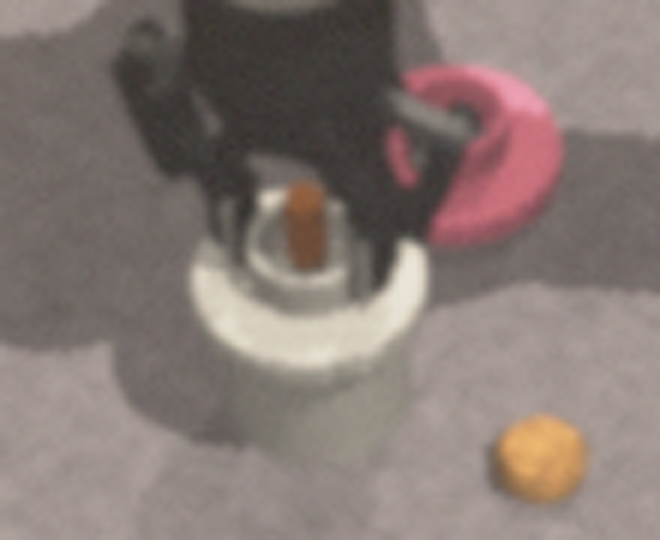

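The outer lid has risen with the gripper while the knob has sunk relative to the collar, so only the outer lid is lifting. I continue up.

```bash
python3 -m inch '[[[0,0,-0.3,0,0,0],[0,0,-0.8,0,0,0],[0,0,-1.4,0,0,0],[0,0,-2.1,0,0,0],[0,0,-2.8,0,0,0],[0,0,-3.5,0,0,0],[0,0,-4.2,0,0,0],[0,0,-4.9,0,0,0],[0,0,-5.6,0,0,0],[0,0,-6.3,0,0,0]]]'
python3 -m inch '[[[0,0,-0.7,0,0,0],[0,0,-1.4,0,0,0],[0,0,-2.1,0,0,0],[0,0,-2.8,0,0,0],[0,0,-3.3,0,0,0],[0,0,-3.7,0,0,0],[0,0,-4,0,0,0],[0,0,-4,0,0,0],[0,0,-4,0,0,0],[0,0,-4,0,0,0]]]'
python3 - <<'E'
from h import *
s=snap('wrist','w8.png');t=snap('scene','s8.png');p=snap('top','t8.png');st=env.get_state();print(st['ee_pos'],st['force'],st['width'])
a=cv2.imread('pics/s8.png')[120:240,220:350];cv2.imwrite('pics/s8c.png',cv2.resize(a,None,fx=5,fy=5,interpolation=2))
W=cloud(t);x,y=.5698,-.2172;z=st['ee_pos'][2]
d=sel(W,x,y,.055,z-.008,z+.005)
print('outer plate',(d.min(0)+d.max(0))/2,np.ptp(d,axis=0),np.median(d[:,2]),'exp',z-.0015)
q=np.linalg.lstsq(np.c_[d[:,:2],np.ones(len(d))],d[:,2],rcond=None)[0];print('tilt deg',np.degrees(q[:2]))
k=sel(W,x,y,.02,.105,.125);print('knob',len(k),k.mean(0),k[:,2].max())
d=sel(W,x,y,.05,.055,.062);print('flange',(d.min(0)+d.max(0))/2,np.ptp(d,axis=0),np.median(d[:,2]))
q=np.linalg.lstsq(np.c_[d[:,:2],np.ones(len(d))],d[:,2],rcond=None)[0];print('tilt deg',np.degrees(q[:2]))
W=fcloud(s)
d=sel(W,x,y,.055,z-.005,z+.003);print('w plate',(d.min(0)+d.max(0))/2,np.ptp(d,axis=0),len(d))
q=np.linalg.lstsq(np.c_[d[:,:2],np.ones(len(d))],d[:,2],rcond=None)[0];print('tilt deg',np.degrees(q[:2]))
E
```

```text
time: 13.9
ee_pos: [0.5697, -0.2172, 0.14]
tool_rot: [[0.904, 0.429, 0.0], [0.429, -0.904, -0.0], [0.0, 0.0, -1.0]]
force: [-0.8, 0.5, -1.5]
width: 0.525
time: 14.73
ee_pos: [0.5696, -0.2172, 0.1788]
tool_rot: [[0.904, 0.428, -0.001], [0.428, -0.904, 0.0], [-0.0, -0.001, -1.0]]
force: [0.0, -0.2, -1.1]
width: 0.528
[ 0.56963678 -0.2171787   0.17889672] [ 0.22411982 -0.53126738 -0.36509182] 0.5266049760836935
outer plate [ 0.57218352 -0.21379391  0.17737007] [0.08721413 0.08799135 0.01279812] 0.1764344737512027 exp 0.1773967191815318
tilt deg [-0.99474189 -1.02917268]
knob 33 [ 0.57278288 -0.21216261  0.11198448] 0.1186564528908376
flange [ 0.56986327 -0.21575932  0.05850027] [0.08031206 0.08061567 0.00696774] 0.05837010030437906
tilt deg [0.18567397 0.35887216]
w plate [ 0.5690593  -0.21624549  0.17790651] [0.08985956 0.08752885 0.00797035] 13899
tilt deg [-0.34382776 -0.11956575]
```

View pics/s8c.png

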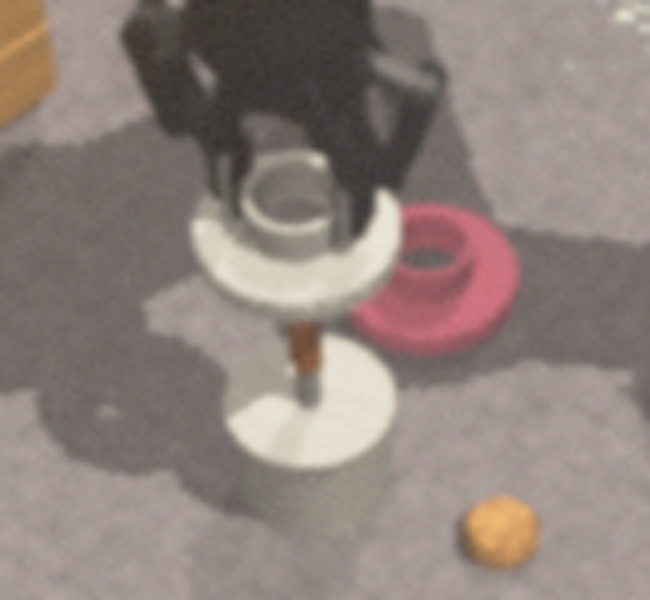

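View pics/t8.png

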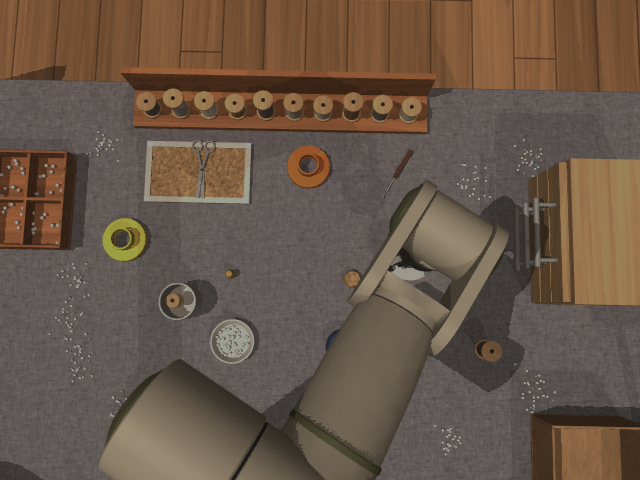

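The outer lid hangs level. Its skirt edge is at about 164 mm, against a knob top at 119 mm. The inner lid's flange is at about 59 mm, so it is seated level on the stone tin, and nothing else has moved. I hand the job in.

```bash
python3 -c "
from plant import env
print(env.sign_off())"
```

```text
the job is handed in; nothing more can be done
None
```

The stone tin is closed with the inner lid, and the gripper is holding the outer lid level above it. I carried the nested lids over by the inner knob and set them down gently, at about 3 N of contact. I then let go, gripped the collar and lifted the outer lid straight up by about 115 mm. The job was handed in at about 15 s on the robot's clock.

**Last checks:**
- **Inner lid:** the flange top measures about 58.4 mm (59 mm expected). It is level within about 0.4° and centred on the tin.
- **Outer lid:** the skirt edge is about 45 mm above the top of the knob.
- **Everything else:** in the last scene and top pictures, whatever was in view had not visibly moved; the arm hid part of the top picture.

**Disagreements:**
- The cameras' absolute positions differ by 2–3 mm. The lid-to-tin offset that I moved by agreed between them to about 0.3 mm.
- The outer lid's tilt came out about 0.4° from the wrist camera and about 1.4° from the scene camera. The scene fit also picked up collar and finger points, so I trust the wrist value.

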